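Park the labelled cuvette cassettes in their docks

TASK

Put each cuvette cassette with a coloured label into the parking dock of the same colour, standing upright and flat on the dock's floor, roughly centred and square with the dock. Set them down rather than dropping them, since there is glass inside. Leave the cassette without a coloured label and the timer where they are.

Things in the scene. Friction and masses are not known exactly. Their poses are not given: they have to be found in the camera images.
- cassette_red: Loose closed cuvette cassette (tall), a box with blue body and grey lid, carrying a red label 28 x 34 mm on top of its lid. 46 mm along its x, 53 mm along its y, 50 mm high, 0.035 to 0.08 kg; opaque and rigid, grip it across x from above with the fingertips down the sides. Origin: centre of its underside; z up.
- cassette_yellow: Loose closed cuvette cassette (low), a box with blue body and grey lid, carrying a yellow label 28 x 34 mm on top of its lid. 46 mm along its x, 53 mm along its y, 35 mm high, 0.035 to 0.08 kg; opaque and rigid, grip it across x from above with the fingertips down the sides. Origin: centre of its underside; z up.
- cassette_green: Loose closed cuvette cassette (low), a box with blue body and grey lid, carrying a green label 28 x 34 mm on top of its lid. 46 mm along its x, 53 mm along its y, 34 mm high, 0.035 to 0.08 kg; opaque and rigid, grip it across x from above with the fingertips down the sides. Origin: centre of its underside; z up.
- cassette_purple: Loose closed cuvette cassette (tall), a box with blue body and grey lid, carrying a purple label 28 x 34 mm on top of its lid. 46 mm along its x, 53 mm along its y, 50 mm high, 0.035 to 0.08 kg; opaque and rigid, grip it across x from above with the fingertips down the sides. Origin: centre of its underside; z up.
- dock_red: Parking dock fixed to the bench: shallow all-red tray, 74 mm along its x, 80 mm along its y, rim 10 mm high and 5 mm thick, so inside 64 x 70 mm; the floor inside is 5 mm above the bench. Origin: centre of its underside, on the bench; z up. A cassette stands in it with its own x along the dock's x (either way round).
- dock_yellow: Parking dock fixed to the bench: shallow all-yellow tray, 74 mm along its x, 80 mm along its y, rim 10 mm high and 5 mm thick, so inside 64 x 70 mm; the floor inside is 5 mm above the bench. Origin: centre of its underside, on the bench; z up. A cassette stands in it with its own x along the dock's x (either way round).
- dock_green: Parking dock fixed to the bench: shallow all-green tray, 74 mm along its x, 80 mm along its y, rim 10 mm high and 5 mm thick, so inside 64 x 70 mm; the floor inside is 5 mm above the bench. Origin: centre of its underside, on the bench; z up. A cassette stands in it with its own x along the dock's x (either way round).
- dock_purple: Parking dock fixed to the bench: shallow all-purple tray, 74 mm along its x, 80 mm along its y, rim 10 mm high and 5 mm thick, so inside 64 x 70 mm; the floor inside is 5 mm above the bench. Origin: centre of its underside, on the bench; z up. A cassette stands in it with its own x along the dock's x (either way round).
- cassette_plain: Loose cuvette cassette like the others but with no coloured label, only its grey lid; 46 x 53 x 35 mm. Bystander, to be left alone. Origin: centre of its underside.
- timer: White bench timer with coloured buttons, 66 x 66 x 20 mm, loose. Bystander, to be left alone. Origin: centre of its underside. (Behind it, at the robot's far left, a white instrument about 230 mm high is fixed on the bench; go round or over it.)
Mind the look-alikes: they are no part of the job. Leave any pink or turquoise look-alike of the cassette_green alone.

How it is judged:
By the outcome, as a careful person would: the job done as asked, in the order asked, and still so for the second after the job is handed in, with the robot touching nothing.
It also fails if it takes over 102 s, if anything falls off the work surface, if the arm or the gripper's body presses on something with over 40 N, if the wrist force passes 120 N, or if a joint passes its speed limit or range.

ROBOT

A 7-joint arm with a two-finger parallel gripper is mounted at the origin on a cart in front of the work surface, level with it; the furniture and walls round the work are solid. World frame = base frame: x ahead of the robot, y to its left, z up, the work surface at z = 0. Lengths are in m, angles in rad, forces in N, time in s.
With the tool pointing down it reaches from about 0.425 to 0.925 m from the base axis. Payload 6.8 kg.
Tool frame: the origin (TCP) lies at the very end of the fingers, on their centre line; the grasp point (between the pads) lies 19 mm behind it; z points along the fingers, x is the direction in which the jaws open and shut, and the axes are right-handed (so a half turn about z gives the same grasp; the last joint's range is limited). The gripper opens to 85 mm and grips with 20 to 120 N. Pads are 22 mm wide; open, the fingers measure 114 mm over their backs; the gripper's body (76 mm by 85 mm) begins 54 mm behind the grasp point. The pads swing forward as they close: fully open they stand 13 mm farther back than shut.
Start: joints at [-1.354, 0.477, 0.022, 1.555, -0.011, 1.109, -0.083], TCP at [0.215, 0.64, 0.2] pointing down, gripper open.
Joint ranges: [-2.96, 2.96], [-0.34, 2.1], [-1.41, 1.46], [0.24, 2.44], [-1.37, 4.51], [0.17, 1.92], [-2.96, 2.96]. Speed limits (rad/s): [2.39, 2.39, 3.14, 3.14, 3.14, 3.14, 3.14].

INTERFACE

Orientations are given as a rotation vector (axis times angle).
In Python, from station import ctrl, capture gives the robot as it stands.
- The arm moves only by the shell command python3 -m creep 'ROWS' [OPENING]. ROWS is JSON, a list of rows, each a list of 2 entries, a list of its own where there are three numbers: the shift along the tool's x, y, z in cm, then the turn about the tool's z in rad. A call has 1 to 8 rows; each row shifts and turns the commanded pose from where the row before left it, along the tool's axes as they then stand; what a row does not reach is not made up. A row lasts 1/12 s, in which the tool goes at most 41.7 mm and 7.16 degrees, less where a joint would pass 70% of its speed; a pose out of reach is approached as far as the arm can. A call is refused whole if a number of a shift passes 4.17 or a number of a turn 0.125, either way. A call with a gripper value outside its range is refused whole. OPENING is the gripper command: -1 is fully open, 1 is shut, values between are in proportion, set as the call begins (- or left out, the last holds). The fingers move at their own pace and stop on an object; the grip force is fixed at half the most. Time passes only in rows, so rows that do not move let the fingers close. It gives the time, the measured TCP pose, the force and the opening at its end, in the units of the state.
- ctrl.observe(): the state, without advancing time (a new reading comes with each control period).
- capture(name): name is "scene" or "top"; returns a dict with "img" (420x560x3 uint8, blue, green, red), "depth" (420x560 float32, m along the optical axis (not along the pixel's ray), 0 where there is no reading), "mtx" (3x3 intrinsics, pixels), "camera_from_world" (4x4, takes a point from world to camera coordinates). Camera axes: x right, y up, looking along -z (the intrinsics and any distortion apply to the point x, -y, -z); pixel columns grow to the right and rows downward; lengths in m; the calibration is good to about 2 mm. A picture is of the moment at which its call begins.
- ctrl.hand_in(): hands the job in, once; it reports no verdict.
The state is a dict: "time_s": time; "joint_positions": joint angles; "qd": joint speeds; "joint_efforts": joint torques, N m; "ee_pos": TCP position; "orientation": TCP orientation; "contact_force": force on the tool from outside, world axes, zero at the start; "ft_torque": the same for the moment, N m; "opening": finger opening in m.
Only numpy, scipy, OpenCV 4.12 (cv2) and the standard library are available. Lean on these libraries where they do the work, as an engineer would, in place of code of your own. Each camera call takes 0.05 s, during which the arm holds its last target. There are 200 camera calls.

## Working session

There is one attempt and no reset: what is moved stays moved. The work goes in short steps, Python scripts to look and compute and a shell command to move; the robot and the scene stay as the last step left them, time stands still between calls to the robot, and variables do not carry over. Pictures are saved under pics/ and viewed, about 12 in all and at most 16, crops included, and the job is handed in when it is done.

```bash
mkdir -p pics
python3 - <<'E'
from station import ctrl,capture
import cv2,numpy as np
for n in("scene","top"):
    d=capture(n);cv2.imwrite(f"pics/{n}0.png",d["img"]);np.savez(f"{n}0.npz",**d);print(d["mtx"],d["camera_from_world"].round(3))
s=ctrl.observe();print({k:np.round(v,3) for k,v in s.items()})
E
```

```text
[[428.39294456   0.         275.69103508]
 [  0.         428.39294456 210.99458574]
 [  0.           0.           1.        ]] [[ 0.807 -0.591 -0.005 -0.373]
 [ 0.436  0.588  0.681 -0.324]
 [-0.4   -0.552  0.732 -1.149]
 [ 0.     0.     0.     1.   ]]
[[525.50276462   0.         268.86526834]
 [  0.         525.50276462 198.23484186]
 [  0.           0.           1.        ]] [[ 0.008 -1.    -0.002  0.09 ]
 [ 0.98   0.007  0.2   -0.524]
 [-0.2   -0.004  0.98  -1.51 ]
 [ 0.     0.     0.     1.   ]]
{'time_s': np.float64(0.1), 'joint_positions': array([-1.354,  0.478,  0.022,  1.556, -0.011,  1.109, -0.083]), 'qd': array([-0.   , -0.002,  0.   , -0.003,  0.001,  0.001, -0.001]), 'joint_efforts': array([ 4.0000e-03, -5.9776e+01,  1.6140e+00, -2.8195e+01,  1.3000e-02,
        5.0000e-03,  0.0000e+00]), 'ee_pos': array([0.215, 0.639, 0.199]), 'orientation': array([ 2.550e+00,  1.832e+00, -2.000e-03]), 'contact_force': array([ 0.393, -0.295, -0.203]), 'ft_torque': array([ 0.024, -0.012,  0.002]), 'opening': np.float64(0.085)}
```

View pics/top0.png

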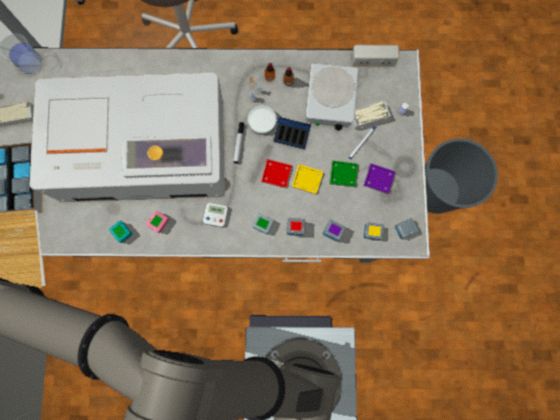

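View pics/scene0.png

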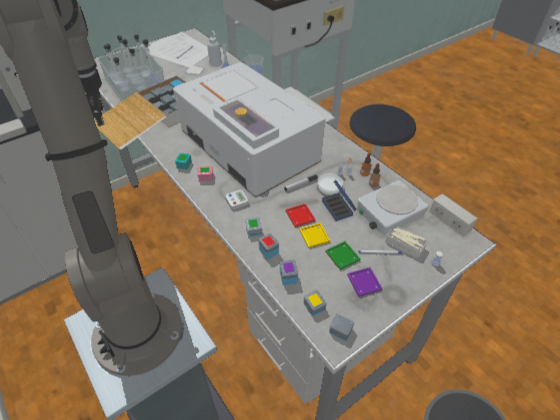

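```bash
cat > vis.py <<'E'
import cv2,numpy as np
from scipy.optimize import least_squares
# colour weight: signed direction in (B,G,R)
W={'red':(-.5,-.5,1),'yellow':(-1,.5,.5),'green':(-.5,1,-.5),'purple':(.5,-1,.5)}
def plane(d,u,v,z):
    T=d["camera_from_world"];K=d["mtx"];R=T[:3,:3];c=-R.T@T[:3,3]
    r=np.stack([(u-K[0,2])/K[0,0],-(v-K[1,2])/K[1,1],-np.ones_like(u)],-1)@R
    return c+r*((z-c[2])/r[...,2])[...,None]
def proj(d,p):
    q=d["camera_from_world"][:3]@np.r_[p,1];K=d["mtx"]
    return np.array([K[0,0]*q[0]/-q[2]+K[0,2],K[1,1]*-q[1]/-q[2]+K[1,2]])
def fit(d,col,p0,size,z,blur=.5,half=None):
    c=proj(d,[*p0,z]); h=half or int(max(size)*525/1.5*.8)
    u0,v0=np.round(c).astype(int); us=np.arange(u0-h,u0+h+1);vs=np.arange(v0-h,v0+h+1)
    I=d["img"][vs[0]:vs[-1]+1,us[0]:us[-1]+1].astype(float)@np.array(W[col]); I=np.clip(I,0,None)/max(I.max(),1)
    o=(np.arange(5)-2)/4*1.4
    P=np.stack([plane(d,*(np.meshgrid(us+a,vs+b)),z)[...,:2] for a in o for b in o])
    s=.0008
    def model(x):
        e=P-x[:2];C,S=np.cos(x[2]),np.sin(x[2])
        X=abs(e[...,0]*C+e[...,1]*S);Y=abs(-e[...,0]*S+e[...,1]*C)
        f=lambda t:1/(1+np.exp(np.clip(t/s,-50,50)))
        return (f(X-size[0]/2)*f(Y-size[1]/2)).mean(0)
    def res(x): return (x[3]*model(x)+x[4]-I).ravel()
    R=[]
    for y in np.arange(-80,90,20):
        r=least_squares(res,[*p0,np.radians(y),.8,.05],x_scale=[.005,.005,.1,.1,.1]);a=(np.degrees(r.x[2])+90)%180-90
        if not any(abs((a-q[1]+90)%180-90)<3 for q in R):R.append((r.cost,a,*r.x[:2],r.x[3]))
    return sorted(R)[:2]
H=dict(red=.05,purple=.05,yellow=.035,green=.034)
E
cat > m.py <<'E'
import sys;from vis import *
top=dict(np.load("top0.npz"));sc=dict(np.load("scene0.npz"))
px=dict(green=(263,224),red=(296,227),purple=(335,230),yellow=(374,231))
dk=dict(red=(277,173),yellow=(308,179),green=(344,174),purple=(379,178))
for c in px:
    for nm,pp,size,z in(("cas",px,(.028,.034),H[c]),("dock",dk,(.074,.08),.009)):
        p=plane(top,*map(np.float64,pp[c]),z)[:2]
        for n,d in(("top",top),("scene",sc)):
            print(nm,c,n,[np.round(r,4).tolist() for r in fit(d,c,p,size,z)])
for n,u in dict(plain=(407,229),timer=(215,215),pink=(157,221)).items():print(n,plane(top,*map(np.float64,u),.035).round(3))
E
python3 m.py
python3 -c "
import cv2;i=cv2.imread('pics/top0.png');j=cv2.imread('pics/scene0.png')
import numpy as np
cv2.imwrite('pics/crop0.png',np.vstack([cv2.resize(i[155:245,240:425],(740,360),interpolation=2),cv2.resize(j[205:345,235:395],(270,236))[:, :].repeat(1,1) if 0 else cv2.copyMakeBorder(cv2.resize(j[215:345,235:395],(295,240)),0,0,0,445,0)]))"
```

```text
cas green top [[0.6789, -25.0426, 0.4522, 0.1134, 0.8476], [4.3983, 69.0628, 0.4521, 0.1133, 0.7699]]
cas green scene [[0.3254, -25.4489, 0.4533, 0.1116, 0.9389], [3.3072, 69.3981, 0.4531, 0.1115, 0.8669]]
dock green top [[3.5017, -6.8551, 0.6132, -0.1357, 0.8096], [12.2181, 82.9186, 0.6134, -0.1361, 0.7812]]
dock green scene [[32.1812, -7.363, 0.6135, -0.1386, 0.7722], [37.702, 82.8662, 0.6132, -0.1401, 0.7509]]
cas red top [[0.3483, -3.7582, 0.442, 0.0144, 0.9304], [5.3276, 78.4096, 0.442, 0.0144, 0.8363]]
cas red scene [[0.2874, -3.4698, 0.4428, 0.0127, 0.9855], [4.6004, -87.6023, 0.443, 0.0127, 0.8943]]
dock red top [[18.7153, -14.2099, 0.6122, 0.0723, 0.8429], [28.5719, 75.8403, 0.6123, 0.0716, 0.812]]
dock red scene [[52.066, -14.1276, 0.6122, 0.0684, 0.7492], [56.6362, 75.8357, 0.6119, 0.067, 0.7275]]
cas purple top [[0.3793, -26.5409, 0.432, -0.0996, 0.9059], [4.8853, 61.1237, 0.432, -0.0996, 0.8189]]
cas purple scene [[0.236, -26.5848, 0.4329, -0.101, 0.933], [4.8467, 70.1278, 0.4328, -0.1012, 0.8402]]
dock purple top [[3.1729, -18.7001, 0.5986, -0.2453, 0.876], [14.6556, 71.3824, 0.5986, -0.2457, 0.8415]]
dock purple scene [[5.1934, -18.6692, 0.5992, -0.2482, 0.8236], [12.9129, 71.2786, 0.5985, -0.2494, 0.7982]]
cas yellow top [[0.1162, -7.4228, 0.4315, -0.2195, 0.9724], [5.7119, 79.1277, 0.4315, -0.2197, 0.8704]]
cas yellow scene [[0.4787, -7.7633, 0.4326, -0.2212, 1.0106], [7.3459, 88.0757, 0.4326, -0.2214, 0.8908]]
dock yellow top [[6.4197, -17.3089, 0.595, -0.0233, 0.8794], [16.4433, 72.539, 0.595, -0.024, 0.8495]]
dock yellow scene [[14.5211, -17.3731, 0.5948, -0.0267, 0.7952], [19.9891, 72.9347, 0.5945, -0.0278, 0.7732]]
plain [ 0.437 -0.317  0.035]
timer [0.474 0.255 0.035]
pink [0.455 0.427 0.035]
```

View pics/crop0.png

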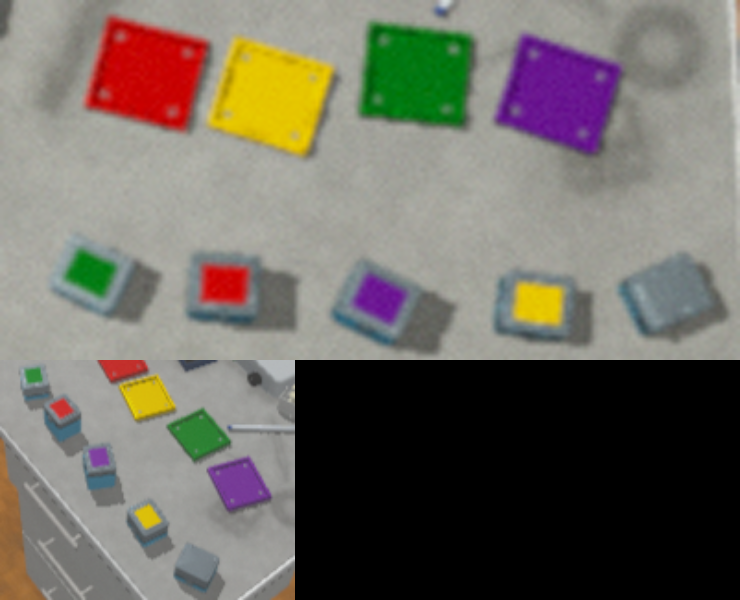

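Candidates for green in the top view: green label (263,224), pink look-alike (157,221) and turquoise look-alike (120,231). The crop shows a blue body and grey lid at (263,224), so that's the one. Red (296,227), purple (335,230) and yellow (374,231) are unambiguous, and the plain cassette is at (407,229). Yaw and position fits agree between the two cameras to within about 3 mm.

```bash
cat > go.py <<'E'
import sys,numpy as np
from scipy.spatial.transform import Rotation as Ro
from station import ctrl
C=dict(green=(.4528,.1125,-25.2),red=(.4424,.0136,-3.6),purple=(.4325,-.1003,-26.6),yellow=(.4320,-.2204,-7.6))
D=dict(green=(.6135,-.1368,-7.),red=(.6122,.0708,-14.2),purple=(.5989,-.2464,-18.7),yellow=(.595,-.0245,-17.3))
s=ctrl.observe();p=np.array(s["ee_pos"]);R=Ro.from_rotvec(s["orientation"]).as_matrix()
k,c,z=sys.argv[1:4];t=(C if k=="c" else D)[c]
th=np.degrees(np.arctan2(R[1,0],R[0,0]));dth=(t[2]-th+90)%180-90
d=np.array([t[0],t[1],float(z)])-p
def f(a):
    a=np.radians(a);return np.round([100*(d[0]*np.cos(a)+d[1]*np.sin(a)),100*(d[0]*np.sin(a)-d[1]*np.cos(a)),-100*d[2]],2)
print("t",round(s["time_s"],2),"p",p.round(4),"th",th.round(1),"tilt",R[2,2].round(4),"turn",np.radians(-dth).round(3),"shift now",f(th),"after turn",f(th+dth),"open",round(s["opening"],4),"F",np.round(s["contact_force"],1),"q7",np.round(s["joint_positions"][6],2))
E
python3 -m creep '[[[-1,0.9,0],0],[[-1.8,1.7,0],0],[[-2,1.85,0],0],[[-2,1.85,0],0],[[-2,1.85,0],0],[[-2,1.85,0],0],[[-2,1.85,0],0],[[-2,1.85,0],0]]' -1
python3 -m creep '[[[-2,1.85,0],0],[[-2,1.85,0],0],[[-2,1.85,0],0],[[-2,1.85,0],0],[[-2,1.85,0],0],[[-2,1.85,0],0],[[-2,1.85,0],0],[[-2,1.85,0],0]]'
python3 -m creep '[[[-2,1.85,0],0],[[-2,1.85,0],0],[[-2,1.85,0],0],[[-2,1.85,0],0],[[-2,1.85,0],0],[[-1,1,0],0],[[0,0,0],0],[[0,0,0],0]]'
python3 go.py c green 0.1
```

```text
time_s: 0.77
ee_pos: [0.2983, 0.4541, 0.1998]
orientation: [2.551, 1.833, -0.001]
contact_force: [0.4, -1.0, 0.2]
opening: 0.0852
time_s: 1.43
ee_pos: [0.3873, 0.2554, 0.2]
orientation: [-2.551, -1.833, 0.001]
contact_force: [0.3, 0.2, 0.3]
opening: 0.0854
time_s: 2.1
ee_pos: [0.4491, 0.1194, 0.2]
orientation: [-2.553, -1.83, 0.001]
contact_force: [0.1, -0.2, -0.9]
opening: 0.0857
t 2.1 p [0.4491 0.1194 0.2   ] th 71.3 tilt -1.0 turn -1.458 shift now [-0.54  0.57 10.  ] after turn [-0.63 -0.47 10.  ] open 0.0857 F [ 0.1 -0.2 -0.9] q7 0.9
```

```bash
python3 -m creep '[[[0,0,0.5],0.12],[[0,0,0.6],0.12],[[0,0,0.6],0.12],[[0,0,0.6],0.12],[[0,0,0.6],0.12],[[0,0,0.6],0.12],[[0,0,0.6],0.12],[[0,0,0.6],0.12]]'
python3 -m creep '[[[0,0,0.6],0.12],[[0,0,0.6],0.12],[[0,0,0.6],0.12],[[0,0,0.6],0.12],[[0,0,0.6],0.12],[[0,0,0.6],0.12],[[0.63,0.47,0],0],[[0,0,0],0]]'
python3 go.py c green 0.009
```

```text
time_s: 2.77
ee_pos: [0.4485, 0.1215, 0.1527]
orientation: [-3.11, -0.442, 0.001]
contact_force: [-0.1, -0.0, -0.2]
opening: 0.0855
time_s: 3.43
ee_pos: [0.4529, 0.1128, 0.117]
orientation: [3.069, -0.669, -0.001]
contact_force: [0.0, -0.7, -0.2]
opening: 0.0857
t 3.43 p [0.4529 0.1128 0.117 ] th -24.6 tilt -1.0 turn 0.01 shift now [ 0.    0.04 10.8 ] after turn [ 0.    0.04 10.8 ] open 0.0857 F [ 0.  -0.7 -0.2] q7 -0.6
```

```bash
python3 -m creep '[[[0,0,1],0.01],[[0,0,1.5],0],[[0,0,1.6],0],[[0,0,1.6],0],[[0,0,1.6],0],[[0,0,1.5],0],[[0,0,0.6],0],[[0,0,0],0]]'
cat > shot.py <<'E'
import sys,cv2,numpy as np;from vis import proj;from station import capture
n=sys.argv[1];p=list(map(float,sys.argv[2:5]));L=[]
for c in("scene","top"):
    d=capture(c);u,v=proj(d,p).astype(int);r=35
    L.append(cv2.resize(d["img"][max(v-r,0):v+r,max(u-r,0):u+r],(390,390),interpolation=2))
cv2.imwrite(f"pics/{n}.png",np.hstack(L))
E
python3 shot.py g1 .453 .1125 .03; python3 go.py c green 0.009
```

```text
time_s: 4.1
ee_pos: [0.4519, 0.1127, 0.0219]
orientation: [3.064, -0.689, -0.004]
contact_force: [-0.6, -0.2, 0.6]
opening: 0.0856
t 4.2 p [0.4532 0.113  0.0234] th -25.4 tilt -1.0 turn -0.004 shift now [-0.01  0.06  1.44] after turn [-0.01  0.06  1.44] open 0.0853 F [-0.2  0.3 -0.6] q7 -0.48
```

View pics/g1.png

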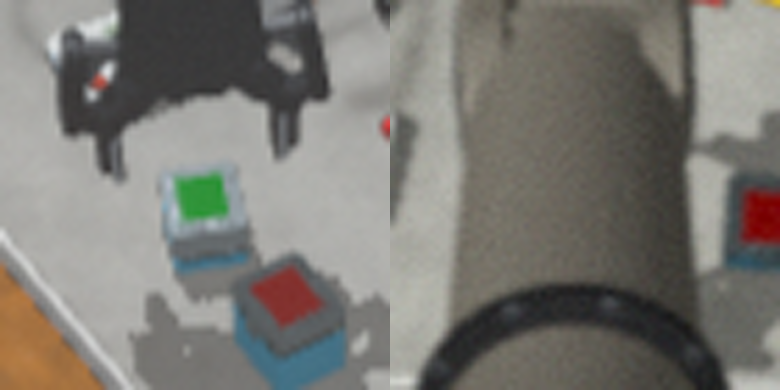

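```bash
cat > dep.py <<'E'
import sys,numpy as np;from station import capture
from vis import *
d=capture("scene");v,u=np.mgrid[0:420,0:560];D=d["depth"];K=d["mtx"];T=d["camera_from_world"]
q=np.stack([(u-K[0,2])/K[0,0]*D,-(v-K[1,2])/K[1,1]*D,-D],-1);P=(q-T[:3,3])@T[:3,:3]
np.save("P.npy",P);np.save("I.npy",d["img"])
c=np.array(list(map(float,sys.argv[1:3])))
m=(D>0)&(np.hypot(P[...,0]-c[0],P[...,1]-c[1])<.075)&(d["img"].max(-1)<75)&(P[...,2]>.012)&(P[...,2]<.12)
X=P[m];a=np.radians(float(sys.argv[3]));e=X[:,:2]-c
t=np.c_[e[:,0]*np.cos(a)+e[:,1]*np.sin(a),e[:,0]*np.sin(a)-e[:,1]*np.cos(a),X[:,2]]*1000
for s in(-1,1):
    w=t[(s*t[:,0]>30)];w=w[np.argsort(w[:,2])][:14];print(w.round(0).tolist())
E
python3 dep.py .4525 .1128 -25.2
```

```text
[[-50.0, 6.0, 79.0], [-50.0, 5.0, 83.0], [-49.0, 6.0, 88.0], [-52.0, 5.0, 88.0], [-52.0, 4.0, 91.0], [-49.0, 7.0, 93.0], [-49.0, 4.0, 94.0], [-52.0, 6.0, 98.0], [-48.0, 4.0, 99.0], [-51.0, 8.0, 103.0], [-42.0, 7.0, 105.0], [-60.0, 3.0, 109.0], [-51.0, 9.0, 110.0], [-45.0, 11.0, 111.0]]
[[54.0, 4.0, 82.0], [53.0, 8.0, 82.0], [54.0, 5.0, 88.0], [44.0, 7.0, 92.0], [45.0, 5.0, 94.0], [54.0, 8.0, 95.0], [54.0, 6.0, 98.0], [44.0, 7.0, 101.0], [45.0, 6.0, 104.0], [54.0, 8.0, 104.0], [48.0, 8.0, 106.0], [57.0, 8.0, 108.0], [50.0, 11.0, 108.0], [48.0, 8.0, 110.0]]
```

```bash
sed -i 's/.max(-1)<75)/.max(-1)<256)/; s/w=t\[(s\*t\[:,0\]>30)\]/w=t[(s*t[:,0]>38)\&(abs(t[:,1])<16)]/' dep.py; python3 dep.py .4525 .1128 -25.2
```

```text
[[-41.0, 8.0, 70.0], [-47.0, 7.0, 74.0], [-53.0, 2.0, 75.0], [-45.0, 13.0, 76.0], [-41.0, 10.0, 76.0], [-44.0, 9.0, 76.0], [-50.0, 4.0, 76.0], [-49.0, 2.0, 79.0], [-44.0, 9.0, 81.0], [-47.0, 10.0, 82.0], [-41.0, 12.0, 83.0], [-53.0, 6.0, 84.0], [-52.0, 3.0, 85.0], [-47.0, 9.0, 86.0]]
[[45.0, 1.0, 66.0], [47.0, 8.0, 74.0], [45.0, 3.0, 74.0], [50.0, 10.0, 75.0], [57.0, 4.0, 76.0], [54.0, 3.0, 77.0], [45.0, 2.0, 77.0], [47.0, 10.0, 81.0], [54.0, 5.0, 83.0], [49.0, 13.0, 84.0], [57.0, 7.0, 84.0], [55.0, 2.0, 85.0], [57.0, 4.0, 86.0], [50.0, 11.0, 86.0]]
```

```bash
python3 - <<'E'
import numpy as np,cv2;from vis import *
P=np.load("P.npy");I=np.load("I.npy");d=dict(np.load("scene0.npz"));a=np.radians(-25.2)
for lab,(x,y,z) in dict(casTop=(.4528,.1125,.034),bench=(.52,.14,0),red=(.4424,.0136,.05)).items():
    u,v=proj(d,[x,y,z]).round().astype(int);print(lab,u,v,P[v-1:v+2,u-1:u+2].reshape(-1,3).mean(0).round(4))
for s in(-.0495,.0495):
  for z in(.023,.036,.07,.1): print(s,z,proj(d,[.4525+s*np.cos(a),.1128+s*np.sin(a),z]).round(1))
u,v=proj(d,[.4525,.1128,.06]).astype(int);print(u,v,"crop origin",u-40,v-40)
cv2.imwrite("pics/g2.png",cv2.resize(I[v-40:v+40,u-40:u+40],(560,560),interpolation=2))
E
python3 go.py c green .009
```

```text
casTop 252 223 [0.4512 0.1128 0.0338]
bench 265 216 [5.188e-01 1.380e-01 5.000e-04]
red 268 241 [0.4419 0.0114 0.0505]
-0.0495 0.023 [237.2 227.3]
-0.0495 0.036 [236.9 224.7]
-0.0495 0.07 [236.1 217.5]
-0.0495 0.1 [235.4 210.9]
0.0495 0.023 [267.7 222.8]
0.0495 0.036 [267.6 220.1]
0.0495 0.07 [267.4 212.9]
0.0495 0.1 [267.2 206.3]
251 217 crop origin 211 177
t 4.3 p [0.4536 0.1133 0.0239] th -25.4 tilt -1.0 turn -0.004 shift now [-0.04  0.1   1.49] after turn [-0.04  0.1   1.49] open 0.0853 F [0.6 0.4 0.1] q7 -0.48
```

View pics/g2.png

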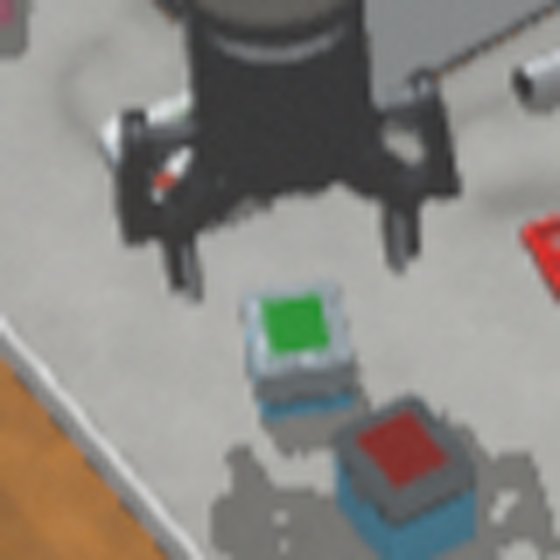

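The pixels and depth both put the open fingertips at about z = 60–70 mm. The reported TCP of 23 mm plus the 13 mm swing-back would give 36 mm. I'll lower to the planned 9 mm, which is safe either way, and measure again.

```bash
python3 -m creep '[[[0,0,0.5],0],[[0,0,0.5],0],[[0,0,0.45],0],[[0,0,0],0],[[0,0,0],0]]'
python3 dep.py .4528 .1128 -25.2
python3 - <<'E'
import numpy as np,cv2
I=np.load("I.npy");cv2.imwrite("pics/g3.png",cv2.resize(I[177:257,211:291],(560,560),interpolation=2))
E
```

```text
time_s: 4.72
ee_pos: [0.4527, 0.1129, 0.0084]
orientation: [3.064, -0.692, -0.001]
contact_force: [-0.2, 0.8, 0.4]
opening: 0.0854
[[-43.0, 7.0, 55.0], [-46.0, 10.0, 59.0], [-52.0, 6.0, 60.0], [-49.0, 7.0, 61.0], [-42.0, 9.0, 62.0], [-46.0, 10.0, 63.0], [-51.0, 7.0, 66.0], [-42.0, 9.0, 66.0], [-45.0, 10.0, 68.0], [-54.0, 8.0, 68.0], [-51.0, 6.0, 69.0], [-48.0, 11.0, 70.0], [-53.0, 2.0, 71.0], [-54.0, 7.0, 71.0]]
[[44.0, 1.0, 53.0], [46.0, 8.0, 55.0], [49.0, 10.0, 57.0], [49.0, 10.0, 62.0], [44.0, 3.0, 64.0], [43.0, 7.0, 65.0], [46.0, 12.0, 65.0], [52.0, 10.0, 66.0], [49.0, 10.0, 66.0], [56.0, 8.0, 67.0], [53.0, 9.0, 68.0], [46.0, 12.0, 69.0], [57.0, 6.0, 70.0], [50.0, 9.0, 70.0]]
```

View pics/g3.png

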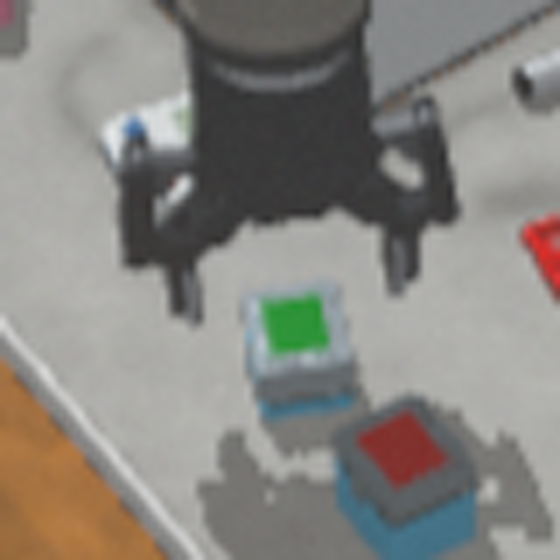

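Tip pixels (187,320) and (400,293) confirm it: the tips are at about 43–53 mm, so the real tool sits about 25 mm above the reported TCP. I'll go by vision and keep an eye on the force.

```bash
python3 -m creep '[[[0,0,0.5],0],[[0,0,0.5],0],[[0,0,0.5],0],[[0,0,0.5],0],[[0,0,0],0],[[0,0,0],0]]'
python3 dep.py .4528 .1128 -25.2
python3 - <<'E'
import numpy as np,cv2
I=np.load("I.npy");cv2.imwrite("pics/g4.png",cv2.resize(I[177:257,211:291],(560,560),interpolation=2))
E
```

```text
time_s: 5.27
ee_pos: [0.4526, 0.1128, -0.0117]
orientation: [3.064, -0.692, -0.001]
contact_force: [0.2, -0.6, 0.8]
opening: 0.0854
[[-47.0, 10.0, 40.0], [-44.0, 7.0, 41.0], [-44.0, 11.0, 41.0], [-53.0, 6.0, 41.0], [-55.0, -2.0, 43.0], [-50.0, 9.0, 45.0], [-53.0, 5.0, 45.0], [-43.0, 7.0, 46.0], [-47.0, 11.0, 46.0], [-50.0, 7.0, 46.0], [-46.0, 8.0, 47.0], [-49.0, 5.0, 49.0], [-52.0, 3.0, 52.0], [-49.0, 4.0, 52.0]]
[[44.0, 2.0, 34.0], [46.0, 8.0, 36.0], [49.0, 9.0, 37.0], [57.0, 2.0, 37.0], [44.0, 2.0, 39.0], [49.0, 10.0, 43.0], [46.0, 11.0, 45.0], [53.0, 4.0, 45.0], [44.0, 3.0, 45.0], [52.0, 9.0, 46.0], [49.0, 9.0, 46.0], [56.0, 8.0, 48.0], [44.0, 1.0, 48.0], [46.0, 10.0, 48.0]]
```

View pics/g4.png

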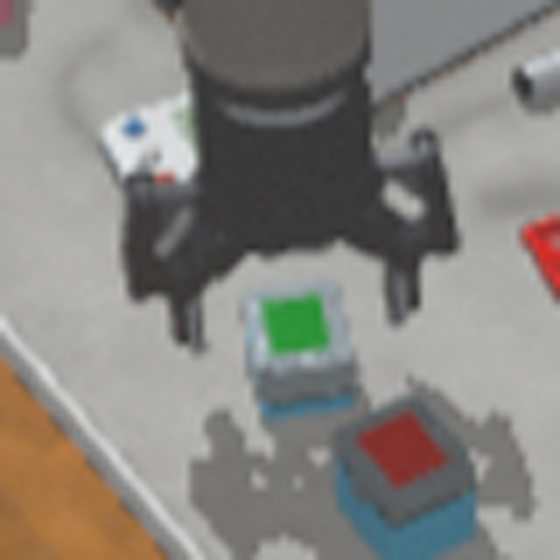

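```bash
python3 -m creep '[[[0,0,0.5],0],[[0,0,0.5],0],[[0,0,0.5],0],[[0,0,0.3],0],[[0,0,0],0]]'
python3 dep.py .4528 .1128 -25.2
python3 -m creep '[[[0,0,0],0],[[0,0,0],0],[[0,0,0],0],[[0,0,0],0],[[0,0,0],0],[[0,0,0],0],[[0,0,0],0],[[0,0,0],0]]' 1
python3 shot.py g5 .453 .1125 .03
```

```text
time_s: 5.73
ee_pos: [0.4524, 0.1128, -0.0301]
orientation: [3.064, -0.692, -0.002]
contact_force: [-0.4, 0.3, -0.1]
opening: 0.0855
[[-48.0, 4.0, 14.0], [-42.0, 11.0, 20.0], [-45.0, 10.0, 20.0], [-45.0, 9.0, 24.0], [-51.0, 8.0, 24.0], [-54.0, 4.0, 25.0], [-42.0, 11.0, 25.0], [-48.0, 10.0, 26.0], [-51.0, 6.0, 26.0], [-45.0, 9.0, 29.0], [-48.0, 9.0, 29.0], [-50.0, 6.0, 31.0], [-44.0, 7.0, 32.0], [-55.0, -8.0, 32.0]]
[[44.0, -1.0, 17.0], [44.0, -4.0, 18.0], [48.0, 10.0, 19.0], [56.0, 4.0, 20.0], [45.0, 11.0, 20.0], [53.0, 5.0, 22.0], [49.0, 9.0, 22.0], [56.0, 5.0, 26.0], [49.0, 9.0, 27.0], [45.0, 11.0, 30.0], [44.0, 2.0, 30.0], [52.0, 8.0, 30.0], [45.0, 15.0, 30.0], [56.0, 5.0, 30.0]]
time_s: 6.45
ee_pos: [0.4533, 0.1131, -0.0289]
orientation: [-3.064, 0.692, -0.001]
contact_force: [-0.8, -1.0, 5.9]
opening: 0.0446
```

View pics/g5.png

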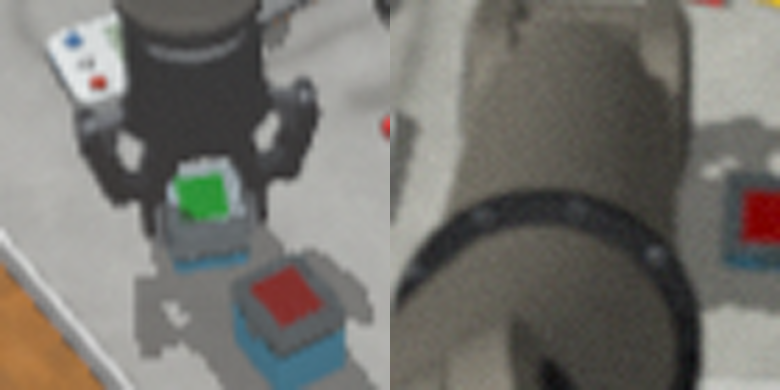

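```bash
python3 -m creep '[[[0,0,-0.3],0],[[0,0,-0.6],0],[[0,0,-0.9],0],[[0,0,-1],0],[[0,0,-1],0],[[0,0,-1],0],[[0,0,-1],0],[[0,0,-1],0]]'
python3 -m creep '[[[0,0,-1],0],[[0,0,-1],0],[[0,0,-1],0],[[0,0,-0.6],0],[[0,0,-0.3],0],[[0,0,0],0],[[0,0,0],0]]'
python3 - <<'E'
from station import capture
from vis import *
import cv2
d=capture("scene");I=d["img"];p=(.453,.113)
for b in(.07,.08,.09,.1,.11):
    for r in fit(d,'green',p,(.028,.034),.034+b)[:1]: print(b,np.round(r,4))
u,v=proj(d,[.453,.113,.12]).astype(int);D=d["depth"];print(u,v)
K=d["mtx"];T=d["camera_from_world"]
vv,uu=np.mgrid[v-12:v+16,u-12:u+13];DD=D[vv,uu];q=np.stack([(uu-K[0,2])/K[0,0]*DD,-(vv-K[1,2])/K[1,1]*DD,-DD],-1);P=(q-T[:3,3])@T[:3,:3]
g=(I[vv,uu].astype(float)@np.array(W['green'])>50);print(g.sum(),np.median(P[g],0).round(4))
E
python3 go.py d green 0.07
```

```text
time_s: 7.22
ee_pos: [0.4531, 0.1131, 0.04]
orientation: [-3.064, 0.692, -0.001]
contact_force: [1.0, 0.3, -0.8]
opening: 0.0446
time_s: 7.8
ee_pos: [0.4528, 0.113, 0.0776]
orientation: [3.065, -0.692, -0.0]
contact_force: [0.3, -0.4, -0.7]
opening: 0.0447
0.07 [13.1015 54.1949  0.4433  0.1178 -0.1854]
0.08 [  0.5715 -24.5414   0.4671   0.1342   0.9168]
0.09 [  0.6158 -24.6413   0.4619   0.1257   0.9126]
0.1 [  0.5965 -24.662    0.4568   0.1172   0.9134]
0.11 [  0.6847 -24.6892   0.4516   0.1088   0.907 ]
251 203
61 [0.4538 0.1122 0.1404]
t 7.85 p [0.4526 0.113  0.0774] th -25.4 tilt -1.0 turn -0.322 shift now [25.25 15.65  0.74] after turn [19.01 22.83  0.74] open 0.0444 F [-0.3  0.7 -1.6] q7 -0.56
```

```bash
python3 -m creep '[[[0.6,0.4,0],0],[[1.2,0.75,0],-0.0],[[1.7,1.05,0],0],[[2,1.25,0],0],[[2,1.25,0],0],[[2,1.25,0],0],[[2,1.25,0],0],[[2,1.25,0],0]]'
python3 -m creep '[[[2,1.25,0],0],[[2,1.25,0],0],[[2,1.25,0],0],[[2,1.25,0],0],[[1.7,1.05,0],0],[[1.2,0.75,0],0],[[0.6,0.4,0],0],[[0,0,0],-0.02]]'
python3 -m creep '[[[0,0,1],-0.06],[[0,0,1],-0.06],[[0,0,1],-0.06],[[0,0,1],-0.06],[[0,0,1],-0.06],[[0,0,0.5],0],[[0,0,0],0],[[0,0,0],0]]'
cat > lab.py <<'E'
import sys;from station import capture
from vis import *
# label pose: first depth for z, then fit in both cameras: lab.py colour x y zguess
c=sys.argv[1];x,y,z=map(float,sys.argv[2:5])
for n in("scene","top"):
    d=capture(n);I=d["img"];K=d["mtx"];T=d["camera_from_world"];u,v=proj(d,[x,y,z]).astype(int)
    vv,uu=np.mgrid[v-9:v+10,u-9:u+10];DD=d["depth"][vv,uu]
    P=(np.stack([(uu-K[0,2])/K[0,0]*DD,-(vv-K[1,2])/K[1,1]*DD,-DD],-1)-T[:3,3])@T[:3,:3]
    g=(I[vv,uu].astype(float)@np.array(W[c])>50)&(abs(P[...,2]-z)<.015);print(n,g.sum(),np.median(P[g],0).round(4) if g.any() else '',"spread",P[g][:,2].std().round(4) if g.any() else '')
    if g.sum()>20:
        zz=float(sys.argv[5]) if len(sys.argv)>5 else np.median(P[g],0)[2]
        print(np.round(fit(d,c,(x,y),(.028,.034),zz,half=8)[0],4))
E
python3 go.py d green -0.024; python3 lab.py green .6135 -.1368 .085
```

```text
time_s: 8.52
ee_pos: [0.5389, -0.0231, 0.0771]
orientation: [3.064, -0.692, -0.001]
contact_force: [0.3, -0.0, -0.8]
opening: 0.0445
time_s: 9.18
ee_pos: [0.6116, -0.1377, 0.0773]
orientation: [3.07, -0.663, -0.0]
contact_force: [-0.1, 0.1, -0.3]
opening: 0.0447
time_s: 9.85
ee_pos: [0.6112, -0.1349, 0.0226]
orientation: [-3.135, 0.196, 0.001]
contact_force: [0.6, -0.1, -1.1]
opening: 0.0445
t 9.85 p [ 0.6112 -0.1349  0.0226] th -7.1 tilt -1.0 turn -0.002 shift now [0.25 0.16 4.66] after turn [0.25 0.16 4.66] open 0.0445 F [ 0.6 -0.1 -1.1] q7 0.27
scene 50 [ 0.613  -0.1417  0.0856] spread 0.002
[  3.9617 -88.5411   0.6112  -0.1417   0.7137]
top 0  spread
```

```bash
python3 -m creep '[[[0.25,0.16,1],0],[[0,0,1],0],[[0,0,0.8],0],[[0,0,0],0],[[0,0,0],0]]'
python3 - <<'E'
from station import capture;from vis import *
d=capture("scene");np.savez("s1.npz",**d);u,v=proj(d,[.6135,-.1368,.03]).astype(int);print(u,v)
cv2.imwrite("pics/g6.png",cv2.resize(d["img"][v-40:v+40,u-40:u+40],(560,560),interpolation=2))
E
python3 go.py d green -0.024
```

```text
time_s: 10.37
ee_pos: [0.613, -0.1375, -0.0064]
orientation: [-3.135, 0.195, 0.003]
contact_force: [0.1, 0.5, -0.3]
opening: 0.0444
342 249
t 10.42 p [ 0.6134 -0.1377 -0.0058] th -7.1 tilt -1.0 turn -0.002 shift now [-0.01 -0.09  1.82] after turn [-0.   -0.09  1.82] open 0.0445 F [-0.3 -0.3 -0.5] q7 0.29
```

View pics/g6.png

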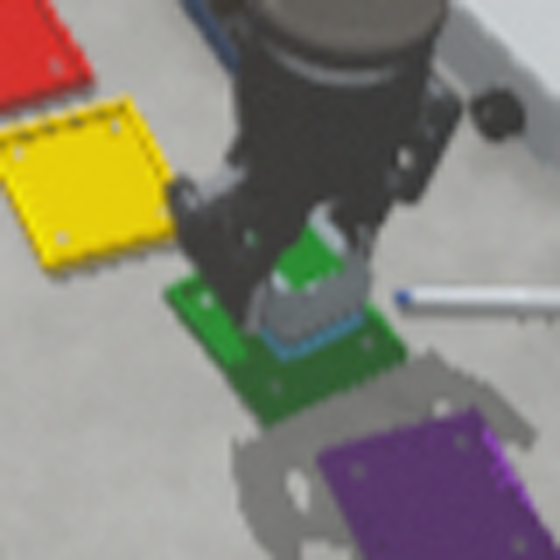

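The gripper hides part of the label (near (310,260)), which explains the skewed label fit. The cassette hangs over the dock floor, square to it. Lowering slowly.

```bash
python3 -m creep '[[[0,0,0.4],0],[[0,-0.05,0.4],0],[[0,0,0.4],0],[[0,0,0.3],0],[[0,0,0.15],0],[[0,0,0.1],0],[[0,0,0],0]]'
python3 go.py d green -0.024
```

```text
time_s: 11.0
ee_pos: [0.6137, -0.1371, -0.0231]
orientation: [-3.136, 0.195, 0.0]
contact_force: [-0.3, 0.1, -0.1]
opening: 0.0446
t 11.0 p [ 0.6137 -0.1371 -0.0231] th -7.1 tilt -1.0 turn -0.002 shift now [-0.03 -0.03  0.09] after turn [-0.03 -0.03  0.09] open 0.0446 F [-0.3  0.1 -0.1] q7 0.3
```

```bash
python3 -m creep '[[[0,0,0.08],0],[[0,0,0],0],[[0,0,0.05],0],[[0,0,0],0]]'
python3 -m creep '[[[0,0,0.05],0],[[0,0,0],0],[[0,0,0.05],0],[[0,0,0],0]]'
```

```text
time_s: 11.33
ee_pos: [0.614, -0.1372, -0.0238]
orientation: [-3.135, 0.195, -0.001]
contact_force: [-1.0, -0.1, 1.5]
opening: 0.045
time_s: 11.67
ee_pos: [0.614, -0.1371, -0.0239]
orientation: [-3.135, 0.195, -0.0]
contact_force: [-4.2, 0.6, 11.2]
opening: 0.0441
```

```bash
python3 -m creep '[[[0,0,-0.05],0],[[0,0,0],0]]'
python3 -m creep '[[[0,0,0],0],[[0,0,0],0],[[0,0,0],0],[[0,0,0],0],[[0,0,0],0]]' -0.5
python3 -m creep '[[[0,0,-0.3],0],[[0,0,-0.6],0],[[0,0,-1],0],[[0,0,-1.2],0],[[0,0,-1.5],0],[[0,0,-1.5],0],[[0,0,-1.5],0],[[0,0,-1.5],0]]'
python3 -m creep '[[[0,0,-1],0],[[0,0,-1],0],[[0,0,-0.5],0],[[0,0,0],0]]' -1
python3 lab.py green .6135 -.1368 .039 .039
python3 go.py c red 0.08
```

```text
time_s: 11.83
ee_pos: [0.614, -0.1371, -0.0238]
orientation: [-3.135, 0.195, -0.001]
contact_force: [-2.0, 1.1, 7.8]
opening: 0.0454
time_s: 12.25
ee_pos: [0.6138, -0.1371, -0.0248]
orientation: [3.136, -0.195, -0.0]
contact_force: [0.9, 0.0, 0.6]
opening: 0.0638
time_s: 12.92
ee_pos: [0.6142, -0.1373, 0.0686]
orientation: [-3.136, 0.195, -0.002]
contact_force: [0.2, -0.8, -0.5]
opening: 0.0641
time_s: 13.25
ee_pos: [0.6146, -0.1373, 0.0928]
orientation: [3.136, -0.195, 0.003]
contact_force: [-0.5, -0.2, -0.4]
opening: 0.0857
scene 72 [ 0.6147 -0.1388  0.0395] spread 0.0019
[ 0.6074 -8.969   0.6147 -0.1387  0.8575]
top 0  spread 
t 13.35 p [ 0.6136 -0.137   0.0911] th -7.1 tilt -1.0 turn -0.061 shift now [-18.85 -12.83   1.11] after turn [-18.03 -13.95   1.11] open 0.0851 F [-0.3 -0.1 -0.9] q7 0.24
```

```bash
python3 -m creep '[[[-0.6,-0.4,0],0],[[-1.4,-1,0],0],[[-2.2,-1.5,0],0],[[-2.2,-1.5,0],0],[[-2.2,-1.5,0],0],[[-2.2,-1.5,0],0],[[-2.2,-1.5,0],0],[[-2.2,-1.5,0],0]]'
python3 -m creep '[[[-2,-1.3,0],0],[[-1.2,-0.8,0],0],[[-0.45,-0.2,0],0],[[0,0,0],-0.061],[[0,0,0],0]]'
python3 go.py c red -0.02
```

```text
time_s: 14.02
ee_pos: [0.4737, -0.0142, 0.0906]
orientation: [3.135, -0.194, -0.003]
contact_force: [1.2, 0.6, 0.7]
opening: 0.0853
time_s: 14.43
ee_pos: [0.4422, 0.0123, 0.0912]
orientation: [3.14, -0.095, -0.001]
contact_force: [-0.0, 0.4, -0.6]
opening: 0.0854
t 14.43 p [0.4422 0.0123 0.0912] th -3.5 tilt -1.0 turn 0.003 shift now [ 1.000e-02 -1.300e-01  1.112e+01] after turn [ 1.000e-02 -1.300e-01  1.112e+01] open 0.0854 F [-0.   0.4 -0.6] q7 -0.06
```

```bash
python3 -m creep '[[[0,-0.13,0.6],0],[[0,0,1.2],0],[[0,0,1.5],0],[[0,0,1.5],0],[[0,0,1.2],0],[[0,0,0.5],0],[[0,0,0],0],[[0,0,0],0]]'
python3 dep.py .4424 .0136 -3.6 | cut -c1-140
python3 shot.py r1 .4424 .0136 .05; python3 go.py c red -0.02
```

```text
time_s: 15.1
ee_pos: [0.4427, 0.0131, 0.0262]
orientation: [3.139, -0.101, -0.001]
contact_force: [0.3, 0.0, 0.3]
opening: 0.0857
[[-44.0, 11.0, 75.0], [-49.0, 8.0, 75.0], [-47.0, 6.0, 77.0], [-43.0, 10.0, 78.0], [-51.0, 7.0, 79.0], [-48.0, 13.0, 80.0], [-46.0, 10.0, 80
[[47.0, 6.0, 70.0], [44.0, 6.0, 72.0], [45.0, 4.0, 75.0], [50.0, 8.0, 75.0], [44.0, -5.0, 76.0], [46.0, -3.0, 76.0], [47.0, 12.0, 76.0], [44
t 15.25 p [0.4432 0.0135 0.027 ] th -3.6 tilt -1.0 turn -0.001 shift now [-0.09 -0.    4.7 ] after turn [-0.09 -0.    4.7 ] open 0.0855 F [-0.1 -0.4 -0.5] q7 0.03
```

View pics/r1.png

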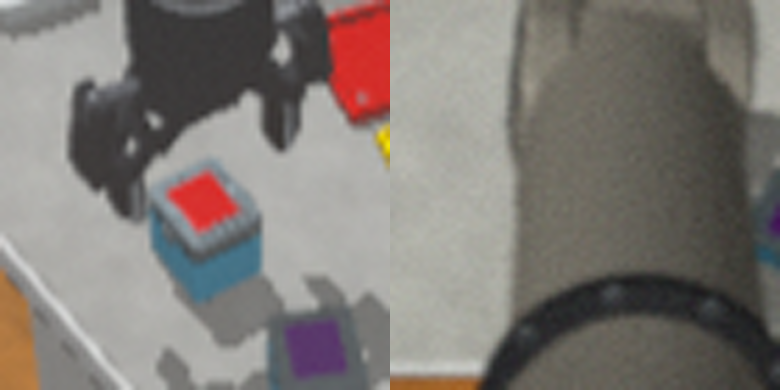

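Open tips (130,215) and (283,148) straddle the red cassette, at about 73 mm height with z_rep 0.027, so the offset is still +47 mm. Down, grip and lift.

```bash
python3 -m creep '[[[-0.05,0,0.6],0],[[0,0,1],0],[[0,0,1],0],[[0,0,1],0],[[0,0,0.7],0],[[0,0,0.4],0],[[0,0,0],0],[[0,0,0],0]]'
python3 -m creep '[[[0,0,0],0],[[0,0,0],0],[[0,0,0],0],[[0,0,0],0],[[0,0,0],0],[[0,0,0],0],[[0,0,0],0]]' 1
python3 go.py c red -0.02
python3 -m creep '[[[0,0,-0.3],0],[[0,0,-0.6],0],[[0,0,-0.9],0],[[0,0,-1],0],[[0,0,-1],0],[[0,0,-1],0],[[0,0,-1],0],[[0,0,-1],0]]'
python3 -m creep '[[[0,0,-1],0],[[0,0,-1],0],[[0,0,-0.6],0],[[0,0,-0.3],0],[[0,0,0],0],[[0,0,0],0]]'
python3 lab.py red .443 .0135 .147; python3 go.py d red -0.015
```

```text
time_s: 15.92
ee_pos: [0.4419, 0.0134, -0.0209]
orientation: [3.14, -0.099, -0.001]
contact_force: [0.1, 0.3, 1.6]
opening: 0.0851
time_s: 16.5
ee_pos: [0.4425, 0.0137, -0.0201]
orientation: [-3.14, 0.099, -0.001]
contact_force: [-0.5, -0.1, 4.9]
opening: 0.0453
t 16.5 p [ 0.4425  0.0137 -0.0201] th -3.6 tilt -1.0 turn -0.0 shift now [-0.01  0.01 -0.01] after turn [-0.01  0.01 -0.01] open 0.0453 F [-0.5 -0.1  4.9] q7 0.09
time_s: 17.17
ee_pos: [0.4422, 0.0136, 0.0487]
orientation: [-3.14, 0.099, -0.001]
contact_force: [-0.0, 0.3, -0.6]
opening: 0.0453
time_s: 17.67
ee_pos: [0.442, 0.0136, 0.0763]
orientation: [-3.14, 0.099, 0.0]
contact_force: [-0.3, -0.4, -0.1]
opening: 0.0452
scene 68 [0.4437 0.0092 0.1469] spread 0.002
[ 4.6292 -5.4858  0.4428  0.0114  0.769 ]
top 0  spread 
t 17.77 p [0.4417 0.0135 0.076 ] th -3.6 tilt -1.0 turn 0.185 shift now [16.66 -6.79  9.1 ] after turn [15.12 -9.74  9.1 ] open 0.0451 F [-0.1 -0.1 -0.1] q7 -0.04
```

```bash
python3 -m creep '[[[0.6,-0.25,0],0],[[1.2,-0.5,0],0],[[1.8,-0.7,0],0],[[2,-0.8,0],0],[[2,-0.8,0],0],[[2,-0.8,0],0],[[2,-0.8,0],0],[[2,-0.8,0],0]]'
python3 -m creep '[[[1.5,-0.7,0],0],[[1,-0.4,0],0],[[0.5,-0.25,0],0],[[0,0,0],0.065],[[0,0,0],0.06],[[0,0,0],0.06],[[0,0,0],0],[[0,0,0],0]]'
python3 go.py d red -0.0155
```

```text
time_s: 18.43
ee_pos: [0.5824, 0.06, 0.0757]
orientation: [3.14, -0.099, -0.001]
contact_force: [-0.2, -0.3, -0.0]
opening: 0.0451
time_s: 19.1
ee_pos: [0.6117, 0.0709, 0.076]
orientation: [3.117, -0.386, -0.001]
contact_force: [0.3, 0.4, -0.1]
opening: 0.0449
t 19.1 p [0.6117 0.0709 0.076 ] th -14.1 tilt -1.0 turn 0.002 shift now [ 0.05 -0.    9.15] after turn [ 0.05 -0.    9.15] open 0.0449 F [ 0.3  0.4 -0.1] q7 -0.2
```

```bash
python3 -m creep '[[[0.05,0,0.6],0],[[0,0,1.2],0],[[0,0,1.3],0],[[0,0,1.3],0],[[0,0,1.3],0],[[0,0,1],0],[[0,0,0.6],0],[[0,0,0],0]]'
python3 -m creep '[[[0,0,0.4],0],[[0,0,0.4],0],[[0,0,0.4],0],[[0,0,0.3],0],[[0,0,0.15],0],[[0,0,0],0],[[0,0,0],0]]'
python3 go.py d red -0.0155
```

```text
time_s: 19.77
ee_pos: [0.6113, 0.0706, 0.0014]
orientation: [3.116, -0.389, -0.004]
contact_force: [-1.0, 0.2, -0.1]
opening: 0.0453
time_s: 20.35
ee_pos: [0.6126, 0.0709, -0.013]
orientation: [-3.117, 0.389, -0.0]
contact_force: [1.0, -0.1, -0.2]
opening: 0.0452
t 20.35 p [ 0.6126  0.0709 -0.013 ] th -14.2 tilt -1.0 turn -0.0 shift now [-0.03  0.02  0.25] after turn [-0.03  0.02  0.25] open 0.0452 F [ 1.  -0.1 -0.2] q7 -0.15
```

```bash
python3 -m creep '[[[0,0,0.1],0],[[0,0,0.06],0],[[0,0,0],0],[[0,0,0],0]]'
python3 -m creep '[[[0,0,0.05],0],[[0,0,0],0],[[0,0,0],0]]'
```

```text
time_s: 20.68
ee_pos: [0.6126, 0.0709, -0.0147]
orientation: [-3.117, 0.389, -0.0]
contact_force: [-0.7, 0.2, 0.7]
opening: 0.0452
time_s: 20.93
ee_pos: [0.6127, 0.0709, -0.015]
orientation: [-3.117, 0.389, -0.0]
contact_force: [-1.2, 0.5, 2.3]
opening: 0.0445
```

```bash
python3 -m creep '[[[0,0,0],0],[[0,0,0],0],[[0,0,0],0],[[0,0,0],0],[[0,0,0],0]]' -0.5
python3 -m creep '[[[0,0,-0.3],0],[[0,0,-0.6],0],[[0,0,-1],0],[[0,0,-1.2],0],[[0,0,-1.5],0],[[0,0,-1.5],0],[[0,0,-1.5],0],[[0,0,-1.5],0]]'
python3 -m creep '[[[0,0,-1],0],[[0,0,-0.7],0],[[0,0,-0.3],0],[[0,0,0],0]]' -1
python3 lab.py red .6122 .0708 .055 .055
python3 go.py c purple 0.08
```

```text
time_s: 21.35
ee_pos: [0.6125, 0.0709, -0.0153]
orientation: [3.117, -0.388, -0.0]
contact_force: [1.0, 0.5, 0.7]
opening: 0.0641
time_s: 22.02
ee_pos: [0.613, 0.0708, 0.078]
orientation: [-3.117, 0.389, -0.002]
contact_force: [0.3, 0.1, -0.2]
opening: 0.0641
time_s: 22.35
ee_pos: [0.6129, 0.071, 0.0966]
orientation: [-3.117, 0.389, -0.002]
contact_force: [-0.3, -0.9, 0.3]
opening: 0.0852
scene 67 [0.6129 0.0697 0.0556] spread 0.0019
[  0.3218 -13.1526   0.6129   0.0701   0.9723]
top 0  spread 
t 22.45 p [0.6121 0.0709 0.0953] th -14.2 tilt -1.0 turn 0.216 shift now [-13.21  21.     1.53] after turn [-8.39 23.35  1.53] open 0.0854 F [ 0.4 -0.7  0.5] q7 -0.21
```

```bash
python3 -m creep '[[[-0.4,0.6,0],0],[[-0.9,1.4,0],0],[[-1.4,2.2,0],0],[[-1.4,2.2,0],0],[[-1.4,2.2,0],0],[[-1.4,2.2,0],0],[[-1.4,2.2,0],0],[[-1.4,2.2,0],0]]'
python3 -m creep '[[[-1.4,2.2,0],0],[[-1.1,2,0],0],[[-0.7,1.3,0],0],[[-0.3,0.5,0],0.056],[[0,0,0],0.08],[[0,0,0],0.08],[[0,0,0],0],[[0,0,0],0]]'
python3 go.py c purple -0.02
```

```text
time_s: 23.12
ee_pos: [0.4791, -0.0538, 0.0952]
orientation: [3.117, -0.389, -0.002]
contact_force: [-0.4, -0.1, -0.3]
opening: 0.0856
time_s: 23.78
ee_pos: [0.4324, -0.1022, 0.0956]
orientation: [3.058, -0.718, -0.001]
contact_force: [0.3, 0.0, 0.1]
opening: 0.0853
t 23.78 p [ 0.4324 -0.1022  0.0956] th -26.4 tilt -1.0 turn 0.003 shift now [-0.07 -0.17 11.56] after turn [-0.07 -0.17 11.56] open 0.0853 F [0.3 0.  0.1] q7 -0.13
```

```bash
python3 -m creep '[[[-0.07,-0.17,0.6],0],[[0,0,1.2],0],[[0,0,1.5],0],[[0,0,1.5],0],[[0,0,1.2],0],[[0,0,0.5],0],[[0,0,0],0],[[0,0,0],0]]'
python3 shot.py p1 .4325 -.1003 .05; python3 go.py c purple -0.02
```

```text
time_s: 24.45
ee_pos: [0.4326, -0.1005, 0.0307]
orientation: [3.057, -0.722, -0.001]
contact_force: [-0.2, 0.7, 0.1]
opening: 0.0855
t 24.55 p [ 0.4332 -0.1005  0.0313] th -26.6 tilt -1.0 turn 0.001 shift now [-0.07  0.01  5.13] after turn [-0.07  0.01  5.13] open 0.0856 F [0.1 0.1 0.1] q7 -0.03
```

View pics/p1.png

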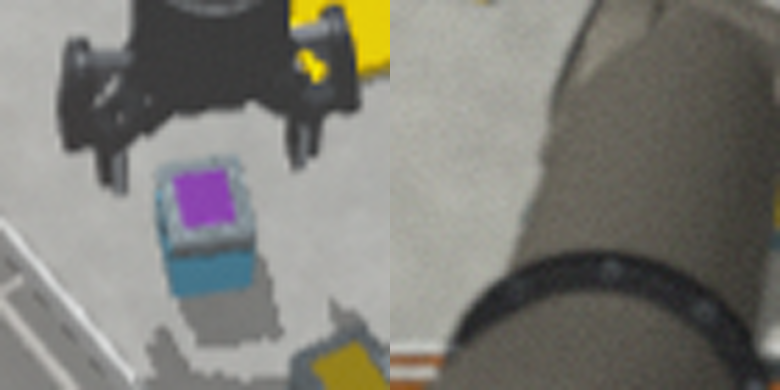

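Tips (112,188) and (303,165) straddle the purple cassette symmetrically. Grip and lift.

```bash
python3 -m creep '[[[-0.04,0,0.6],0],[[0,0,1],0],[[0,0,1],0],[[0,0,1],0],[[0,0,0.8],0],[[0,0,0.7],0],[[0,0,0],0],[[0,0,0],0]]'
python3 -m creep '[[[0,0,0],0],[[0,0,0],0],[[0,0,0],0],[[0,0,0],0],[[0,0,0],0],[[0,0,0],0],[[0,0,0],0]]' 1
python3 go.py c purple -0.02
python3 -m creep '[[[0,0,-0.3],0],[[0,0,-0.6],0],[[0,0,-0.9],0],[[0,0,-1],0],[[0,0,-1],0],[[0,0,-1],0],[[0,0,-1],0],[[0,0,-1],0]]'
python3 -m creep '[[[0,0,-1],0],[[0,0,-1],0],[[0,0,-0.6],0],[[0,0,-0.3],0],[[0,0,0],0],[[0,0,0],0]]'
python3 lab.py purple .4325 -.1003 .147; python3 go.py d purple -0.0155
```

```text
time_s: 25.22
ee_pos: [0.4318, -0.1004, -0.0208]
orientation: [3.057, -0.723, -0.002]
contact_force: [0.0, -0.5, 0.6]
opening: 0.0857
time_s: 25.8
ee_pos: [0.4328, -0.1002, -0.0197]
orientation: [-3.057, 0.722, -0.001]
contact_force: [-1.4, -0.2, 6.0]
opening: 0.0449
t 25.8 p [ 0.4328 -0.1002 -0.0197] th -26.6 tilt -1.0 turn 0.0 shift now [-0.02  0.02  0.03] after turn [-0.02  0.02  0.03] open 0.0449 F [-1.4 -0.2  6. ] q7 0.05
time_s: 26.47
ee_pos: [0.4324, -0.1002, 0.049]
orientation: [-3.057, 0.722, -0.001]
contact_force: [0.8, -0.8, -0.6]
opening: 0.0449
time_s: 26.97
ee_pos: [0.4322, -0.1001, 0.0767]
orientation: [-3.057, 0.722, 0.0]
contact_force: [0.2, 1.0, -0.7]
opening: 0.0452
scene 79 [ 0.4351 -0.1002  0.1468] spread 0.0016
[  2.1357 -27.7168   0.4337  -0.1007   0.8941]
top 0  spread 
t 27.07 p [ 0.4319 -0.1002  0.0764] th -26.6 tilt -1.0 turn -0.138 shift now [21.48  5.6   9.19] after turn [20.51  8.49  9.19] open 0.0449 F [ 0.1 -0.2 -1. ] q7 -0.1
```

```bash
python3 -m creep '[[[0.6,0.15,0],0],[[1.3,0.35,0],0],[[2,0.5,0],0],[[2.4,0.65,0],0],[[2.4,0.65,0],0],[[2.4,0.65,0],0],[[2.4,0.65,0],0],[[2.4,0.65,0],0]]'
python3 -m creep '[[[2.2,0.55,0],0],[[1.8,0.4,0],0],[[1.1,0.25,0],0],[[0.5,0.15,0],-0.038],[[0,0,0],-0.05],[[0,0,0],-0.05],[[0,0,0],0],[[0,0,0],0]]'
python3 go.py d purple -0.0155
```

```text
time_s: 27.73
ee_pos: [0.5562, -0.2106, 0.076]
orientation: [3.057, -0.722, -0.002]
contact_force: [-0.0, -0.6, 0.0]
opening: 0.045
time_s: 28.4
ee_pos: [0.5993, -0.2469, 0.0761]
orientation: [-3.099, 0.512, 0.001]
contact_force: [-0.5, 0.3, -0.5]
opening: 0.0453
t 28.4 p [ 0.5993 -0.2469  0.0761] th -18.8 tilt -1.0 turn -0.001 shift now [-0.05 -0.03  9.16] after turn [-0.05 -0.03  9.16] open 0.0453 F [-0.5  0.3 -0.5] q7 0.26
```

```bash
python3 -m creep '[[[-0.05,-0.03,0.6],0],[[0,0,1.2],0],[[0,0,1.3],0],[[0,0,1.3],0],[[0,0,1.3],0],[[0,0,1],0],[[0,0,0.6],0],[[0,0,0],0]]'
python3 -m creep '[[[0,0,0.4],0],[[0,0,0.4],0],[[0,0,0.4],0],[[0,0,0.3],0],[[0,0,0.2],0],[[0,0,0],0],[[0,0,0],0]]'
python3 -m creep '[[[0,0,0.1],0],[[0,0,0.05],0],[[0,0,0],0],[[0,0,0],0]]'
python3 go.py d purple -0.0155
```

```text
time_s: 29.07
ee_pos: [0.5979, -0.2456, 0.0018]
orientation: [-3.1, 0.51, 0.005]
contact_force: [0.6, -0.0, -0.2]
opening: 0.0451
time_s: 29.65
ee_pos: [0.5992, -0.2461, -0.0132]
orientation: [3.1, -0.51, 0.0]
contact_force: [-0.2, 0.4, -0.8]
opening: 0.045
time_s: 29.98
ee_pos: [0.5993, -0.2462, -0.0146]
orientation: [3.1, -0.51, 0.001]
contact_force: [0.8, 0.4, -1.0]
opening: 0.0454
t 29.98 p [ 0.5993 -0.2462 -0.0146] th -18.7 tilt -1.0 turn 0.0 shift now [-0.03  0.03  0.09] after turn [-0.03  0.03  0.09] open 0.0454 F [ 0.8  0.4 -1. ] q7 0.31
```

```bash
python3 -m creep '[[[0,0,0.06],0],[[0,0,0],0],[[0,0,0],0]]'
python3 -m creep '[[[0,0,0.04],0],[[0,0,0],0],[[0,0,0],0]]'
```

```text
time_s: 30.23
ee_pos: [0.5993, -0.2462, -0.0146]
orientation: [-3.1, 0.51, -0.001]
contact_force: [-2.5, 1.1, 5.2]
opening: 0.0449
time_s: 30.48
ee_pos: [0.5993, -0.2462, -0.0146]
orientation: [-3.099, 0.51, -0.001]
contact_force: [-1.8, 2.2, 8.4]
opening: 0.0447
```

Contact at the expected height. Release, retreat and check.

```bash
python3 -m creep '[[[0,0,-0.04],0],[[0,0,0],0]]'
python3 -m creep '[[[0,0,0],0],[[0,0,0],0],[[0,0,0],0],[[0,0,0],0],[[0,0,0],0]]' -0.5
python3 -m creep '[[[0,0,-0.3],0],[[0,0,-0.6],0],[[0,0,-1],0],[[0,0,-1.2],0],[[0,0,-1.5],0],[[0,0,-1.5],0],[[0,0,-1.5],0],[[0,0,-1.5],0]]'
python3 -m creep '[[[0,0,-1],0],[[0,0,-0.7],0],[[0,0,-0.3],0],[[0,0,0],0]]' -1
python3 lab.py purple .599 -.2464 .055 .055
python3 go.py c yellow 0.08
```

```text
time_s: 30.65
ee_pos: [0.5993, -0.2462, -0.0146]
orientation: [-3.1, 0.51, -0.001]
contact_force: [-1.2, 1.4, 7.4]
opening: 0.0451
time_s: 31.07
ee_pos: [0.5991, -0.246, -0.0155]
orientation: [-3.1, 0.51, 0.0]
contact_force: [-0.4, -0.1, 0.6]
opening: 0.0641
time_s: 31.73
ee_pos: [0.5995, -0.2464, 0.0782]
orientation: [3.1, -0.51, 0.003]
contact_force: [-0.7, -0.4, -0.5]
opening: 0.0641
time_s: 32.07
ee_pos: [0.5995, -0.2462, 0.0966]
orientation: [3.1, -0.51, 0.002]
contact_force: [-1.1, -0.7, 0.1]
opening: 0.0854
scene 84 [ 0.5996 -0.2473  0.0556] spread 0.0017
[  0.2451 -17.9483   0.6     -0.2468   0.9644]
top 0  spread 
t 32.17 p [ 0.5987 -0.2458  0.0952] th -18.7 tilt -1.0 turn -0.193 shift now [-16.61   2.93   1.52] after turn [-16.86  -0.32   1.52] open 0.0854 F [ 0.2 -0.1 -0.3] q7 0.25
```

```bash
python3 -m creep '[[[-0.6,0.1,0],0],[[-1.2,0.2,0],0],[[-2,0.35,0],0],[[-2,0.35,0],0],[[-2,0.35,0],0],[[-2,0.35,0],0],[[-2,0.35,0],0],[[-2,0.35,0],0]]'
python3 -m creep '[[[-1.5,0.3,0],0],[[-0.9,0.15,0],0],[[-0.4,0.08,0],0],[[0,0,0],-0.063],[[0,0,0],-0.065],[[0,0,0],-0.065],[[0,0,0],0],[[0,0,0],0]]'
python3 go.py c yellow -0.029
```

```text
time_s: 32.83
ee_pos: [0.4587, -0.2242, 0.095]
orientation: [-3.1, 0.51, 0.002]
contact_force: [0.8, -0.2, -0.1]
opening: 0.0853
time_s: 33.5
ee_pos: [0.433, -0.2208, 0.0956]
orientation: [3.134, -0.211, 0.0]
contact_force: [-0.7, -0.0, -0.1]
opening: 0.0852
t 33.5 p [ 0.433  -0.2208  0.0956] th -7.7 tilt -1.0 turn -0.002 shift now [-0.1  -0.02 12.46] after turn [-0.1  -0.02 12.46] open 0.0852 F [-0.7 -0.  -0.1] q7 0.44
```

```bash
python3 -m creep '[[[-0.1,-0.02,0.6],0],[[0,0,1.2],0],[[0,0,1.5],0],[[0,0,1.5],0],[[0,0,1.5],0],[[0,0,1],0],[[0,0,0.5],0],[[0,0,0],0]]'
python3 shot.py y1 .432 -.2204 .035; python3 go.py c yellow -0.028
```

```text
time_s: 34.17
ee_pos: [0.4308, -0.2202, 0.0166]
orientation: [-3.134, 0.21, 0.003]
contact_force: [-0.2, 0.1, -0.1]
opening: 0.0854
t 34.27 p [ 0.4317 -0.2206  0.0179] th -7.6 tilt -1.0 turn -0.001 shift now [ 0.03 -0.02  4.59] after turn [ 0.03 -0.02  4.59] open 0.0853 F [0.3 0.5 0. ] q7 0.53
```

View pics/y1.png

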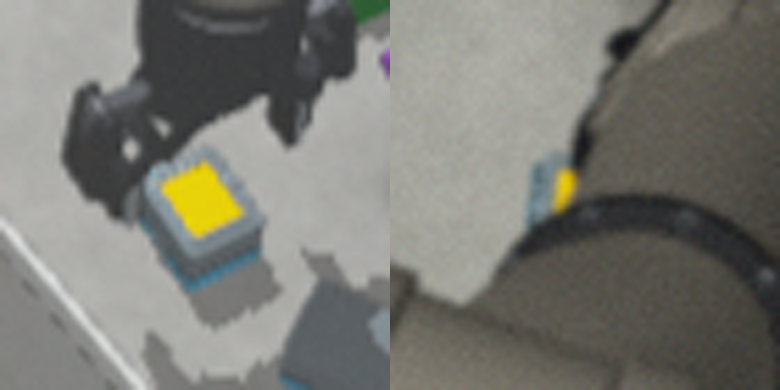

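Yellow lies between the fingers, left tip (130,215) and right tip (290,140). Grip and lift.

```bash
python3 -m creep '[[[0,0,0.6],0],[[0,0,1],0],[[0,0,1],0],[[0,0,0.9],0],[[0,0,0.7],0],[[0,0,0.3],0],[[0,0,0],0],[[0,0,0],0]]'
python3 -m creep '[[[0,0,0],0],[[0,0,0],0],[[0,0,0],0],[[0,0,0],0],[[0,0,0],0],[[0,0,0],0],[[0,0,0],0]]' 1
python3 go.py c yellow -0.028
python3 -m creep '[[[0,0,-0.3],0],[[0,0,-0.6],0],[[0,0,-0.9],0],[[0,0,-1],0],[[0,0,-1],0],[[0,0,-1],0],[[0,0,-1],0],[[0,0,-1],0]]'
python3 -m creep '[[[0,0,-1],0],[[0,0,-1],0],[[0,0,-1],0],[[0,0,-0.6],0],[[0,0,-0.3],0],[[0,0,0],0],[[0,0,0],0]]'
python3 lab.py yellow .432 -.2204 .142; python3 go.py d yellow -0.023
```

```text
time_s: 34.93
ee_pos: [0.4313, -0.2205, -0.0275]
orientation: [-3.135, 0.209, 0.001]
contact_force: [1.1, 0.5, -0.1]
opening: 0.0854
time_s: 35.52
ee_pos: [0.4319, -0.2205, -0.0267]
orientation: [-3.135, 0.209, -0.001]
contact_force: [-0.4, 0.6, 5.6]
opening: 0.0446
t 35.52 p [ 0.4319 -0.2205 -0.0267] th -7.6 tilt -1.0 turn -0.0 shift now [ 0.01 -0.01  0.13] after turn [ 0.01 -0.01  0.13] open 0.0446 F [-0.4  0.6  5.6] q7 0.58
time_s: 36.18
ee_pos: [0.4316, -0.2204, 0.042]
orientation: [3.135, -0.209, 0.001]
contact_force: [0.5, 0.3, -0.7]
opening: 0.0447
time_s: 36.77
ee_pos: [0.4314, -0.2202, 0.0796]
orientation: [-3.135, 0.208, 0.0]
contact_force: [0.7, 0.5, -0.5]
opening: 0.0447
scene 95 [ 0.4334 -0.2267  0.1413] spread 0.0017
[  6.6872 -85.1824   0.4319  -0.2266   0.7669]
top 11 [ 0.426  -0.2029  0.1424] spread 0.0027
t 36.87 p [ 0.4311 -0.2202  0.0792] th -7.6 tilt -1.0 turn 0.169 shift now [ 13.65 -21.57  10.22] after turn [  9.83 -23.56  10.22] open 0.0447 F [ 0.  -0.3 -0.1] q7 0.46
```

```bash
python3 -m creep '[[[0.4,-0.6,0],0],[[0.8,-1.3,0],0],[[1.3,-2,0],0],[[1.4,-2.2,0],0],[[1.4,-2.2,0],0],[[1.4,-2.2,0],0],[[1.4,-2.2,0],0],[[1.4,-2.2,0],0]]'
python3 -m creep '[[[1.4,-2.2,0],0],[[1.3,-2,0],0],[[0.8,-1.3,0],0],[[0.4,-0.9,0],0.049],[[0.25,-0.07,0],0.06],[[0,0,0],0.06],[[0,0,0],0],[[0,0,0],0]]'
python3 go.py d yellow -0.022
```

```text
time_s: 37.53
ee_pos: [0.5461, -0.0835, 0.0792]
orientation: [-3.135, 0.208, 0.001]
contact_force: [-0.2, -0.1, -0.9]
opening: 0.0448
time_s: 38.2
ee_pos: [0.5948, -0.0269, 0.0793]
orientation: [3.106, -0.47, -0.001]
contact_force: [0.5, -0.8, -0.1]
opening: 0.0446
t 38.2 p [ 0.5948 -0.0269  0.0793] th -17.2 tilt -1.0 turn 0.001 shift now [-0.05 -0.23 10.13] after turn [-0.05 -0.23 10.13] open 0.0446 F [ 0.5 -0.8 -0.1] q7 -0.08
```

```bash
python3 -m creep '[[[-0.05,-0.23,0.6],0],[[0,0,1.2],0],[[0,0,1.5],0],[[0,0,1.5],0],[[0,0,1.4],0],[[0,0,1.2],0],[[0,0,0.7],0],[[0,0,0],0]]'
python3 -m creep '[[[0,0,0.4],0],[[0,0,0.4],0],[[0,0,0.4],0],[[0,0,0.3],0],[[0,0,0.2],0],[[0,0,0],0],[[0,0,0],0]]'
python3 -m creep '[[[0,0,0.1],0],[[0,0,0.05],0],[[0,0,0],0],[[0,0,0],0]]'
python3 go.py d yellow -0.022
```

```text
time_s: 38.87
ee_pos: [0.5939, -0.0245, -0.0034]
orientation: [3.105, -0.472, -0.005]
contact_force: [0.0, 0.2, 0.1]
opening: 0.0446
time_s: 39.45
ee_pos: [0.5954, -0.0244, -0.0183]
orientation: [-3.106, 0.473, -0.0]
contact_force: [-0.4, -0.3, -0.9]
opening: 0.0447
time_s: 39.78
ee_pos: [0.5954, -0.0244, -0.0197]
orientation: [-3.106, 0.473, -0.0]
contact_force: [-1.1, 0.2, -1.2]
opening: 0.0444
t 39.78 p [ 0.5954 -0.0244 -0.0197] th -17.3 tilt -1.0 turn -0.0 shift now [-0.04  0.02  0.23] after turn [-0.04  0.02  0.23] open 0.0444 F [-1.1  0.2 -1.2] q7 -0.01
```

```bash
python3 -m creep '[[[0,0,0.1],0],[[0,0,0.05],0],[[0,0,0],0],[[0,0,0],0]]'
python3 -m creep '[[[0,0,0.05],0],[[0,0,0],0],[[0,0,0],0]]'
```

```text
time_s: 40.12
ee_pos: [0.5953, -0.0244, -0.0214]
orientation: [-3.106, 0.473, 0.0]
contact_force: [0.3, 0.3, -0.5]
opening: 0.0447
time_s: 40.37
ee_pos: [0.5955, -0.0245, -0.0217]
orientation: [-3.106, 0.473, -0.0]
contact_force: [-0.6, 0.3, 1.8]
opening: 0.0445
```

Light contact. Release, retreat high and clear of the view.

```bash
python3 -m creep '[[[0,0,0],0],[[0,0,0],0],[[0,0,0],0],[[0,0,0],0],[[0,0,0],0]]' -0.5
python3 -m creep '[[[0,0,-0.3],0],[[0,0,-0.6],0],[[0,0,-1],0],[[0,0,-1.2],0],[[0,0,-1.5],0],[[0,0,-1.5],0],[[0,0,-1.5],0],[[0,0,-1.5],0]]'
python3 -m creep '[[[0,0,-2],0],[[0,0,-2],0],[[0,0,-2],0],[[0,0,-2],0],[[-2,0,-2],0],[[-2,0,-2],0],[[-2,0,-1],0],[[-1,0,-0.5],0]]' -1
python3 -m creep '[[[-1.5,-2,0],0],[[-1.5,-3,0],0],[[-1,-3,0],0],[[-1,-3,0],0],[[-1,-3,0],0],[[-1,-3,0],0],[[-1,-2,0],0],[[0,-1,0],0]]'
python3 -m creep '[[[0,-2,0],0],[[0,-2.5,0],0],[[0,-2.5,0],0],[[0,-2.5,0],0],[[0,-1.5,0],0],[[0,0,0],0],[[0,0,0],0]]'
python3 - <<'E'
from station import capture;from vis import *
for n in("scene","top"):
    d=capture(n);np.savez(n+"1.npz",**d);cv2.imwrite(f"pics/{n}1.png",d["img"])
    for c,p in dict(green=(.6135,-.1368),red=(.6122,.0708),purple=(.5989,-.2464),yellow=(.595,-.0245)).items():
        try: print(n,c,np.round(fit(d,c,p,(.028,.034),H[c]+.005,half=8)[0],4))
        except Exception as e: print(n,c,e)
E
```

```text
time_s: 40.78
ee_pos: [0.5954, -0.0244, -0.0218]
orientation: [-3.106, 0.473, -0.0]
contact_force: [0.9, -0.4, 0.4]
opening: 0.0641
time_s: 41.45
ee_pos: [0.5957, -0.0245, 0.0713]
orientation: [-3.105, 0.473, -0.002]
contact_force: [-0.2, -0.1, 0.9]
opening: 0.0641
time_s: 42.12
ee_pos: [0.5276, -0.0034, 0.2067]
orientation: [-3.104, 0.473, -0.003]
contact_force: [0.3, -0.5, 0.0]
opening: 0.0855
time_s: 42.78
ee_pos: [0.5103, 0.2154, 0.2043]
orientation: [-3.106, 0.464, 0.001]
contact_force: [-0.4, 0.3, -0.6]
opening: 0.0854
time_s: 43.37
ee_pos: [0.5447, 0.3156, 0.204]
orientation: [3.105, -0.472, 0.0]
contact_force: [-0.5, -1.1, -0.9]
opening: 0.0853
scene green [ 0.6174 -8.9462  0.6147 -0.1387  0.8617]
scene red [  0.3236 -13.0873   0.6129   0.0701   0.9813]
scene purple [  0.2339 -17.9274   0.5999  -0.2468   0.947 ]
scene yellow [  2.931  -16.8211   0.5956  -0.0254   0.9131]
top green [ 2.4998 -6.7185  0.6136 -0.1372  0.7636]
top red [  1.6563 -12.9497   0.6122   0.0718   0.8648]
top purple [  1.0547 -19.3578   0.5986  -0.2456   0.8826]
top yellow [  4.7297 -17.6562   0.595   -0.0234   0.814 ]
```

View pics/scene1.png

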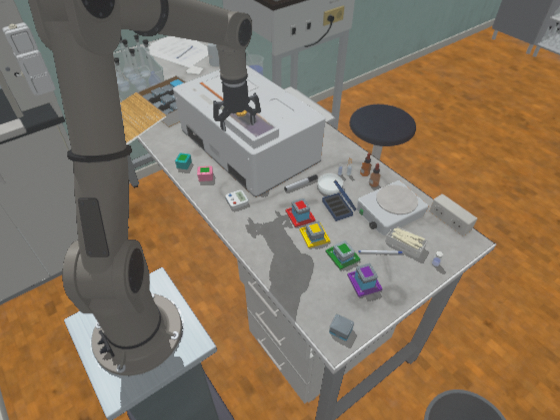

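View pics/top1.png

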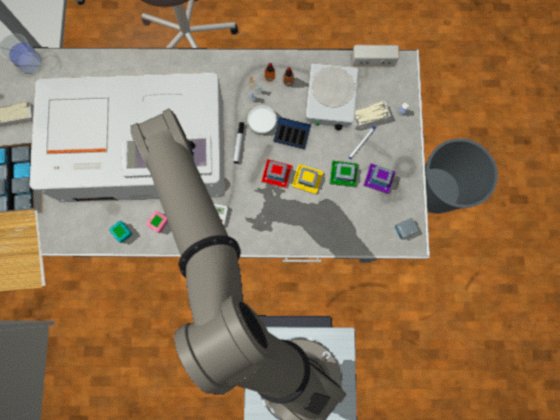

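All four sit in their docks; in both cameras the labels agree with the dock centres to about 1 mm. The gripper is hovering close above the instrument, so I'll raise it before handing in.

```bash
python3 -m creep '[[[0,0,-1],0],[[0,0,-2],0],[[0,0,-2],0],[[0,0,-1],0],[[0,0,0],0],[[0,0,0],0],[[0,0,0],0]]'
python3 -c "
from station import ctrl;print(ctrl.hand_in())"
```

```text
time_s: 44.05
ee_pos: [0.5438, 0.3157, 0.2633]
orientation: [3.105, -0.473, -0.002]
contact_force: [0.5, -1.4, -1.4]
opening: 0.0854
the job is handed in; nothing more can be done
None
```

I put the green, red, purple and yellow cassettes into the docks of their own colour, in that order. Each was lowered until it touched the dock floor, with 2 to 11 N of contact, and then released. I handed the job in at about 44 s of the 102 s allowed.

**Final position:** In the last pictures from both cameras, each label is within about 1.5 mm of its dock's centre. All are within about 2° of square and at the height expected for standing on the dock floor. I did not touch the plain cassette, the timer or the pink and turquoise look-alikes. The last pictures show them in place, except that the arm half hides the timer in the top view.

**Checks that disagreed:**
- **Tool height:** The cameras showed the tool about 35 mm higher than its reported TCP. I set heights from the pictures and the contact force instead, and this offset stayed the same throughout.
- **Label fits while holding a cassette:** Some were poor because the gripper hid part of the label, so I did not use them.
- **Clearance at the end:** The arm finished over the white instrument, about 20 mm above it. I raised it another 6 cm before handing in, and the force readings showed no contact.

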